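Pump the vacuum holding fixture until its indicator pin is out

TASK

Pump up the vacuum fixture that holds the display panel: with the fingertips, push the big black pump knob all the way down and let it rise all the way again, over and over, until the little brass indicator pin stands fully out of its block. Finish with the knob risen and nothing touched. Work only on the pump knob: do not pull it up, do not touch the pin, do not press the small steel bleed button, and leave the panel and the loose things around the fixture where they are.

Things in the scene. Friction and masses are not known exactly. Their poses are not given: they have to be found in the camera images.
- fixture: Fixed aluminium base plate, 130 mm (its x) by 280 mm (its y) by 22 mm high, that carries pump, indicator, bleed button and panel. Origin: centre of its underside, on the table; z up. In its frame the pump axis stands at (0, 92) mm, the indicator block at (40, 36) mm, the bleed button at (-40, 36) mm and the panel's centre at (0, -62) mm. It is screwed down.
- knob_top (a point): Centre of the flat top of the pump knob: a black mushroom knob 40 mm across (flat top about 36 mm across) on a steel rod in an upright barrel 51 mm wide; the top is 123 mm above the table when the knob is up and 103 mm when it is fully down. The knob moves straight down and up only.
- plunger (a joint): Pump stroke in m: 0 with the knob up, 0.020 fully down at its stop. A spring pushes it up: about 3 N at the top to about 9 N at the bottom, plus about 2 N of pump resistance, and a dashpot of 35 N per m/s; left free it rises completely in under 1 s. The pump works on the way down and must rise between strokes; strokes shorter than about 10 mm do little or nothing, and the last ones must go nearly to the bottom.
- pin (a joint): How far the indicator pin has come out of its block, in m: between 0 and about 0.006 at the start, 0.017 to 0.019 fully out. It rises while the knob goes down, about 0.004 for each full stroke (the first and the last may give 0.002 to 0.006), stays where the pump has brought it while the knob rises, and needs some 3 to 5 full strokes (how many differs from time to time). Pumping more when it is out does nothing and does no harm.
- pin_top (a point): Top of the indicator pin: a brass pin 11 mm across in a black 26 mm cubic block with a steel collar. Its top is about 53 mm above the table when fully in, about 71 mm when fully out (53 to 59 mm at the start).
- bleed (a joint): Bleed button's travel in m: 0 up, 0.004 pressed. To be left alone.
- bleed_top (a point): Top of the bleed button: a small steel button 17 mm across on a round boss 26 mm across, 40 mm above the table.
- panel: Loose black display panel 70 by 142 by 6 mm lying on the rubber pad of the fixture; origin: centre of its underside, 25 mm above the table; long side along the fixture's y. To be left alone.
- driver: Loose screwdriver, 170 mm long, lying on the table on the robot's side of the fixture. Origin on its underside. To be left alone.
- tub: Loose closed round tub, 48 mm across, 38 mm high, standing beyond the fixture. Origin: centre of its underside. To be left alone.
- charger: Loose black plug-in charger, 45 by 65 by 28 mm with two steel prongs, lying on the table beyond the pump end of the fixture. Origin: centre of its underside. To be left alone.

How it is judged (in metres and radians):
On the way, in this order (a step that is already met when the one before it is completed fails the run):
1. the pump knob is pushed nearly fully down (past 15 mm of its 20) (value of joint plunger above 0.015 m).
2. the knob has risen again (within 4 mm of the top) (value of joint plunger below 0.004 m).
3. the indicator pin is out (more than 16 mm) (value of joint pin above 0.016 m), for 0.2 s.
At the end, for the whole second after the job is handed in: The indicator pin stands out more than 16 mm (17 to 19 mm is fully out), the pump knob is up again within 2 mm, the bleed button is up, and the panel (8 mm) and the loose things (20 mm) are where they were (value of joint pin above 0.016 m and value of joint plunger below 0.002 m and value of joint bleed below 0.001 m and distance of panel from where it was at the start of the episode below 0.008 m and distance of each of driver, tub, charger from where it was at the start of the episode below 0.02 m); the robot touches nothing.
It fails at once if the knob is pulled upward (value of joint plunger below -0.002 m).
It fails at once if the bleed button is pressed (value of joint bleed above 0.002 m).
It fails at once if the robot touches the indicator pin (contact force between pin and the fingers above 0.5 N or contact force between pin and the arm above 0.5 N).
It fails at once if the panel is shifted or lifted (distance of panel from where it was at the start of the episode above 0.015 m).
It fails at once if a loose thing beside the fixture is moved or lifted (distance of any of driver, tub, charger from where it was at the start of the episode above 0.03 m).
It also fails if it takes over 48 s, if anything falls off the work surface, if the arm or the gripper's body presses on something with over 40 N, if the wrist force passes 120 N, or if a joint passes its speed limit or range.

ROBOT

A 6-joint arm with a two-finger parallel gripper is mounted at the origin on the work surface. World frame = base frame: x ahead of the robot, y to its left, z up, the work surface at z = 0. Lengths are in mm, angles in rad, forces in N, time in s.
With the tool pointing down it reaches from about 350 to 975 mm from the base axis. Payload 7.1 kg.
Tool frame: the origin (TCP) lies at the very end of the fingers, on their centre line; the grasp point (between the pads) lies 19 mm behind it (ctrl.grip_point_offset is the distance from the TCP to the grasp point, in mm); x points along the fingers, y is the direction in which the jaws open and shut, and the axes are right-handed (so a half turn about x gives the same grasp; the last joint's range is limited). The gripper opens to 88 mm and grips with 3 to 60 N. Pads are 20 mm wide; open, the fingers measure 115 mm over their backs; the gripper's body (75 mm by 178 mm) begins 61 mm behind the grasp point.
Start: joints at [-1.135, 0.423, 1.63, -0, 1.089, -0.019], TCP at [274.566, -561.443, 222.675] pointing down, gripper open.
Joint ranges: [-3, 3], [-0.9, 2.11], [0.09, 2.58], [-1.31, 4.45], [0.11, 2.69], [-2.54, 2.54]. Speed limits (rad/s): [2.39, 2.39, 3.01, 3.14, 3.14, 3.14].

INTERFACE

Orientations are given as a rotation vector (axis times angle).
In Python, from workcell import ctrl, vision, workorder gives the robot as it stands.
- The arm moves only by the shell command python3 -m crank 'ROWS'. ROWS is JSON, a list of rows, each a list of 3 entries, a list of its own where there are three numbers: the shift along the tool's x, y, z in m, then the turn, a rotation vector about the tool's x, y, z in rad, then the finger opening in m, from 0 to 0.0878. In form: [[[dx, dy, dz], [wx, wy, wz], jaw], ...]. A call has exactly 8 rows; each row shifts and turns the commanded pose from where the row before left it, along the tool's axes as they then stand; what a row does not reach is not made up. A row lasts 1/12 s, in which the tool goes at most 41.7 mm and 7.16 degrees, less where a joint would pass 70% of its speed; a pose out of reach is approached as far as the arm can. A call with a gripper value outside its range is refused whole. The fingers move at their own pace and stop on an object; the grip force is fixed at half the most. Time passes only in rows, so rows that do not move let the fingers close, or fill a call up. It gives the time, the measured TCP pose, the force and the opening at its end, in the units of the state.
- ctrl.get_obs(): the state, without advancing time (a new reading comes with each control period).
- vision.get_image(name): name is "side" or "top" or "wrist"; returns a dict with "img" (384x512x3 uint8, blue, green, red), "mtx" (3x3 intrinsics, pixels), "rvec" (rotation vector, rad) and "tvec" (3), from world to camera coordinates, as OpenCV has them; the wrist camera has in their place "hand_eye" (4x4, takes a point from camera to tool coordinates, whose origin is the TCP and whose axes are the tool frame's). Camera axes: x right, y down, z forward; pixel columns grow to the right and rows downward; lengths in mm; the calibration is good to about 2 mm. A picture is of the moment at which its call begins: read the wrist's pose just before it. There is no depth.
- workorder.close_job(): hands the job in, once; it reports no verdict.
The state is a dict: "t": time; "qpos": joint angles; "qvel": joint speeds; "joint_torque": joint torques, N m; "ee_pos": TCP position; "orientation": TCP orientation; "ft_force": force on the tool from outside, world axes, zero at the start; "moment": the same for the moment, N m; "width": finger opening in mm.
Only numpy, scipy, OpenCV 4.12 (cv2) and the standard library are available. Lean on these libraries where they do the work, as an engineer would, in place of code of your own. Each camera call takes 0.05 s, during which the arm holds its last target.

## Working session

There is one attempt and no reset: what is moved stays moved. The work goes in short steps, Python scripts to look and compute and a shell command to move; the robot and the scene stay as the last step left them, time stands still between calls to the robot, and variables do not carry over. Pictures are saved under pics/ and viewed, and the job is handed in when it is done.

```bash
mkdir -p pics; cat > h.py <<'E'
from workcell import ctrl, vision, workorder
import numpy as np, cv2
E
python3 - <<'E'
from h import *
o=ctrl.get_obs();print(o)
for n in ["side","top","wrist"]:
    d=vision.get_image(n);cv2.imwrite(f"pics/a_{n}.png",d["img"]);print(n,d["mtx"].tolist(),{k:np.round(v,3).tolist() for k,v in d.items() if k not in("img","mtx")})
E
```

```text
{'t': 0.0, 'qpos': array([-1.13500014e+00,  4.23839194e-01,  1.63072110e+00,  2.74824124e-05,
        1.08859332e+00, -1.89964904e-02]), 'qvel': array([ 0.00124559, -0.00050875,  0.00045562, -0.00117084, -0.00021943,
       -0.00026016]), 'joint_torque': array([-1.38742609e-03, -5.44643998e+01, -2.73664194e+01,  6.43908768e-02,
        2.28157116e-02, -1.20898885e-04]), 'ee_pos': array([ 274.33619563, -560.93223001,  221.89051251]), 'orientation': array([ 1.9691487 ,  0.4572637 , -1.96975341]), 'ft_force': array([ 1.31740957, -0.00635376, -1.02831115]), 'moment': array([ 0.00257116, -0.02459584,  0.00394524]), 'width': 87.77108976421374}
side [[377.0955939415257, 0.0, 256.7063378375986], [0.0, 377.0955939415257, 188.11834967671743], [0.0, 0.0, 1.0]] {'rvec': [0.371, -2.757, 1.228], 'tvec': [586.559, 144.159, 848.512]}
top [[374.8316341011599, 0.0, 258.29125056728026], [0.0, 374.8316341011599, 192.11036692338524], [0.0, 0.0, 1.0]] {'rvec': [2.129, -2.138, 0.197], 'tvec': [37.638, 582.548, 875.209]}
wrist [[306.6708100137824, 0.0, 255.3288963719743], [0.0, 306.6708100137824, 189.63852424117243], [0.0, 0.0, 1.0]] {'hand_eye': [[0.0, -0.265, 0.964, -162.856], [1.0, 0.0, -0.0, -1.758], [0.0, 0.964, 0.265, -72.416], [0.0, 0.0, 0.0, 1.0]]}
```

View pics/a_side.png

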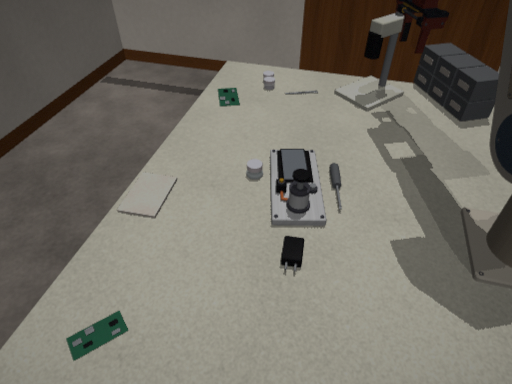

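View pics/a_top.png

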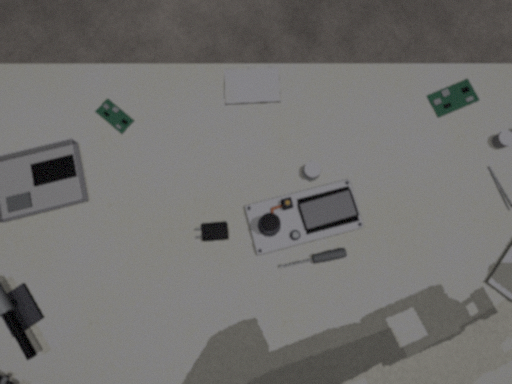

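View pics/a_wrist.png

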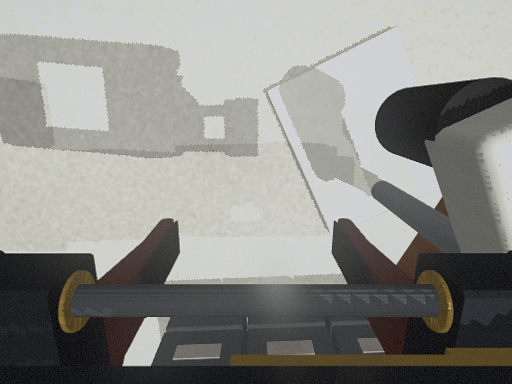

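The side view shows the knob at about (301,176) and the fixture spanning about (270–322, 150–220). In the top view the knob is at (269,224), the pin block at (287,203) and the bleed button at (295,235). I'll enlarge these areas and measure.

```bash
python3 - <<'E'
from h import *
a=cv2.imread("pics/a_side.png")[140:230,250:350];b=cv2.imread("pics/a_top.png")[175:260,235:365]
cv2.imwrite("pics/b_side.png",cv2.resize(a,None,fx=6,fy=6,interpolation=2));cv2.imwrite("pics/b_top.png",cv2.resize(b,None,fx=6,fy=6,interpolation=2))
E
```

```text
(no output)
```

View pics/b_side.png

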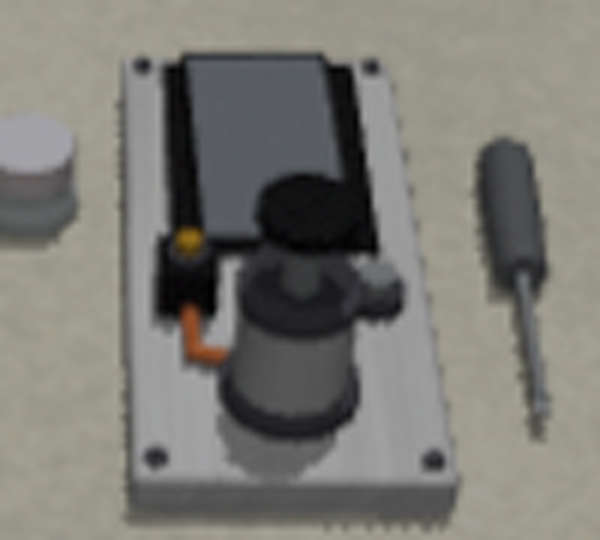

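View pics/b_top.png

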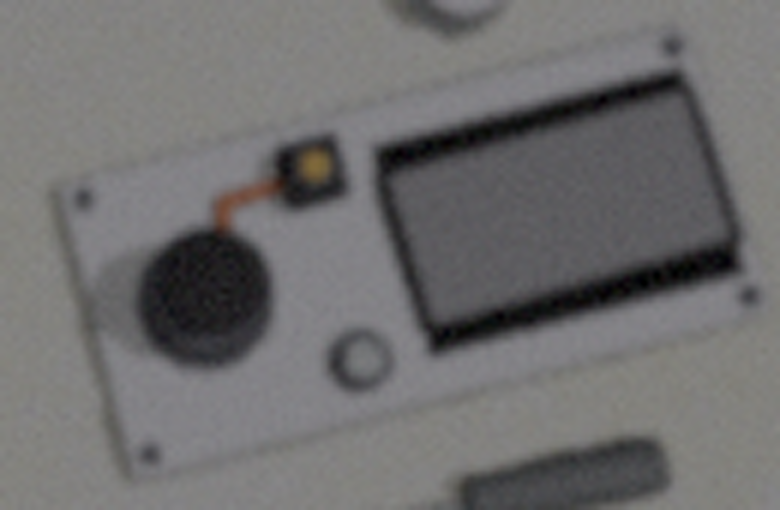

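```bash
cat >> h.py <<'E'
def ray(d,p):
    R,_=cv2.Rodrigues(np.array(d["rvec"],float));t=np.array(d["tvec"],float).reshape(3)
    u=cv2.undistortPoints(np.array([[p]],float),np.array(d["mtx"]),None)[0,0]
    return -R.T@t, R.T@np.r_[u,1]
def plane(d,p,z):
    c,v=ray(d,p);return c+v*(z-c[2])/v[2]
def tri(ds,ps):
    A=np.zeros((3,3));b=np.zeros(3)
    for d,p in zip(ds,ps):
        c,v=ray(d,p);v/=np.linalg.norm(v);M=np.eye(3)-np.outer(v,v);A+=M;b+=M@c
    return np.linalg.solve(A,b)
E
python3 - <<'E'
from h import *
s=vision.get_image("side");t=vision.get_image("top")
np.set_printoptions(precision=1,suppress=True)
T=lambda x,y:(235+(x+.5)/6-.5,175+(y+.5)/6-.5)
S=lambda x,y:(250+(x+.5)/6-.5,140+(y+.5)/6-.5)
print("knob top",plane(t,T(206,292),123),"side",plane(s,S(311,208),121),tri([t,s],[T(206,292),S(311,208)]))
C=[plane(t,T(*p),22) for p in[(83,198),(150,455),(672,46),(749,296)]]
print(np.array(C))
C2=[plane(s,S(*p),22) for p in[(155,457),(433,460),(142,66),(371,68)]];print(np.array(C2))
for C in(C,C2):
    C=np.array(C);m=C.mean(0);y=(C[0]+C[1]-C[2]-C[3])[:2];y/=np.linalg.norm(y);x=np.array([y[1],-y[0]])
    print("centre",m,"ydir",y,"pump",m[:2]+92*y,"pin",m[:2]+40*x+36*y,"bleed",m[:2]-40*x+36*y)
print("pin",plane(t,T(315,166),57),"bleed",plane(t,T(360,360),40), "chg",plane(t,(214,231),28))
print(cv2.Rodrigues(ctrl.get_obs()["orientation"])[0], ctrl.get_obs()["t"])
E
```

```text
knob top [498.9  12.3 123. ] side [501.4   6.9 121. ] [499.7  12.4 125.5]
[[ 548.2   60.    22. ]
 [ 440.9   32.4   22. ]
 [ 612.7 -191.9   22. ]
 [ 505.6 -219.4   22. ]]
[[ 546.5   56.2   22. ]
 [ 439.9   28.3   22. ]
 [ 611.2 -195.9   22. ]
 [ 504.6 -224.2   22. ]]
centre [526.9 -79.7  22. ] ydir [-0.2  1. ] pump [504.    9.4] pin [556.7 -34.9] bleed [479.2 -54.8]
centre [525.6 -83.9  22. ] ydir [-0.2  1. ] pump [502.7   5.2] pin [555.4 -39.1] bleed [477.9 -59. ]
pin [556.2 -35.1  57. ] bleed [478.5 -53.5  40. ] chg [489.  145.5  28. ]
[[-0.   0.4 -0.9]
 [ 0.  -0.9 -0.4]
 [-1.  -0.  -0. ]] 0.25
```

```bash
cat > to.py <<'E'
import sys;from h import *
o=ctrl.get_obs();R=cv2.Rodrigues(o["orientation"])[0]
g=np.array(list(map(float,sys.argv[1:4])));print(o["t"],o["ee_pos"].round(1),o["ft_force"].round(1),o["width"],"tool delta mm",(R.T@(g-o["ee_pos"])).round(1))
E
python3 to.py 501.5 8.5 190
```

```text
0.25 [ 274.4 -561.2  222.3] [-0.5 -0.8  0.4] 87.88073036256506 tool delta mm [  32.6 -412.1 -454.2]
```

```bash
python3 -m crank '[[[0,-0.01,-0.011],[0,0,0],0],[[0,-0.025,-0.0275],[0,0,0],0],[[0,-0.025,-0.0275],[0,0,0],0],[[0,-0.025,-0.0275],[0,0,0],0],[[0,-0.025,-0.0275],[0,0,0],0],[[0,-0.025,-0.0275],[0,0,0],0],[[0,-0.025,-0.0275],[0,0,0],0],[[0,-0.025,-0.0275],[0,0,0],0]]'; python3 to.py 501.5 8.5 190
```

```text
t: 0.92
ee_pos: [376.2, -303.2, 222.7]
orientation: [1.969, 0.456, -1.969]
ft_force: [0.4, 1.0, -0.3]
width: 37.9
0.9167 [ 376.2 -303.2  222.7] [ 0.4  1.  -0.3] 37.89410016852031 tool delta mm [  32.8 -225.  -249.4]
```

```bash
python3 -m crank '[[[0,-0.025,-0.0275],[0,0,0],0],[[0,-0.025,-0.0275],[0,0,0],0],[[0,-0.025,-0.0275],[0,0,0],0],[[0,-0.025,-0.0275],[0,0,0],0],[[0,-0.025,-0.0275],[0,0,0],0],[[0,-0.025,-0.0275],[0,0,0],0],[[0,-0.025,-0.0275],[0,0,0],0],[[0,-0.015,-0.0165],[0,0,0],0]]'; python3 to.py 501.5 8.5 160
```

```text
t: 1.58
ee_pos: [480.6, -39.7, 222.9]
orientation: [1.969, 0.458, -1.967]
ft_force: [0.4, -0.2, -0.0]
width: 0.9
1.5833 [480.6 -39.7 222.9] [ 0.4 -0.2 -0. ] 0.8780530102784243 tool delta mm [ 62.9 -34.1 -40. ]
```

```bash
python3 -m crank '[[[0.008,-0.009,-0.01],[0,0,0],0],[[0.015,-0.015,-0.015],[0,0,0],0],[[0.015,-0.008,-0.01],[0,0,0],0],[[0.015,-0.003,-0.005],[0,0,0],0],[[0.008,0,0],[0,0,0],0],[[0,0,0],[0,0,0],0],[[0,0,0],[0,0,0],0],[[0,0,0],[0,0,0],0]]'; python3 to.py 501.5 8.5 140
python3 - <<'E'
from h import *
for n in ["side","top","wrist"]:
    d=vision.get_image(n)["img"]
    if n=="side": d=cv2.resize(d[100:230,250:350],None,fx=6,fy=6,interpolation=2)[180:]
    if n=="top": d=cv2.resize(d[175:260,235:365],None,fx=6,fy=6,interpolation=2)
    cv2.imwrite(f"pics/c_{n}.png",d)
E
```

```text
t: 2.25
ee_pos: [501.0, 5.3, 162.4]
orientation: [1.97, 0.455, -1.968]
ft_force: [0.2, -0.4, 0.5]
width: 0.3
2.25 [501.    5.3 162.4] [ 0.2 -0.4  0.5] 0.3077614748633881 tool delta mm [22.4 -2.6 -1.8]
```

View pics/c_side.png

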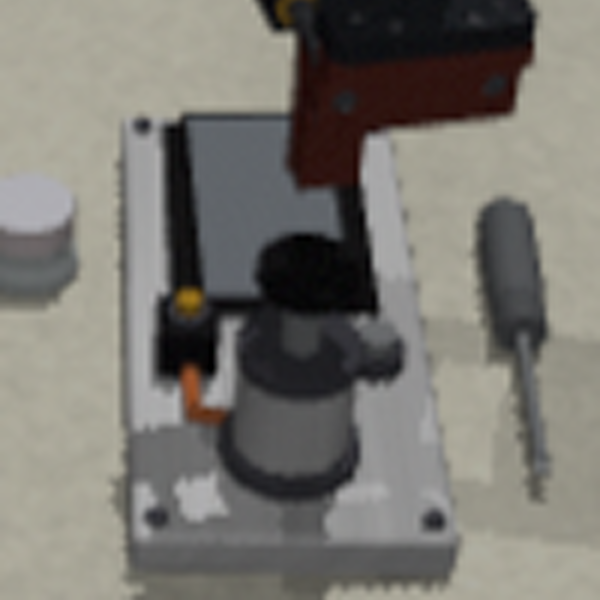

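View pics/c_wrist.png

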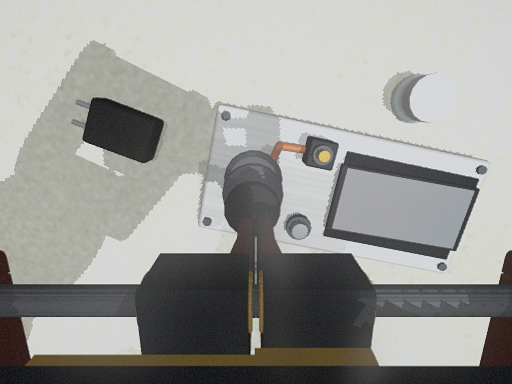

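View pics/c_top.png

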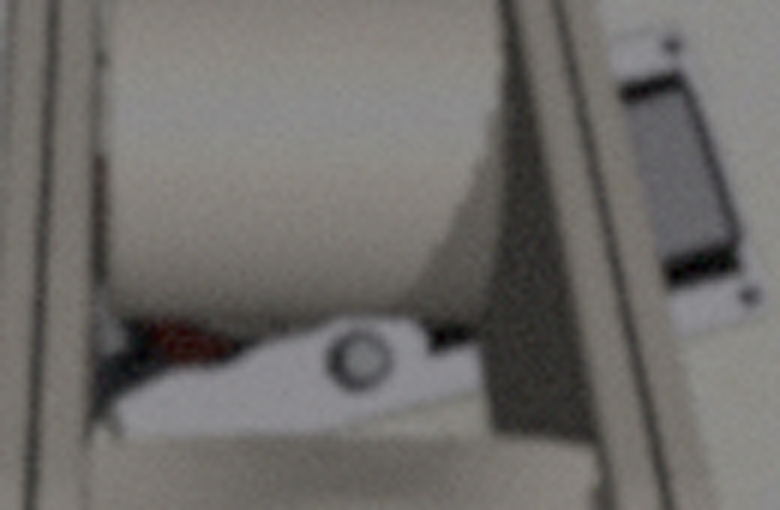

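The wrist view shows the knob at about (253,190) with the closed fingertips ending in front of it at about (253,218). The plate screws are at (225,116), (207,221), (481,169) and (441,266). I'll use the screws as a third position estimate.

```bash
python3 - <<'E'
from h import *
np.set_printoptions(precision=1,suppress=True)
o=ctrl.get_obs();w=vision.get_image("wrist");s=vision.get_image("side");t=vision.get_image("top")
R=cv2.Rodrigues(o["orientation"])[0];H=np.array(w["hand_eye"]);W=np.eye(4);W[:3,:3]=R;W[:3,3]=o["ee_pos"]
def wp(p,z):
    u=cv2.undistortPoints(np.array([[p]],float),np.array(w["mtx"]),None)[0,0]
    M=W@H;c=M[:3,3];v=M[:3,:3]@np.r_[u,1];return c+v*(z-c[2])/v[2]
C=np.array([wp(p,22) for p in[(225,116),(207,221),(481,169),(441,266)]]);print(C)
m=C.mean(0);y=(C[0]+C[1]-C[2]-C[3])[:2];y/=np.linalg.norm(y);print("pump",m[:2]+92*y)
print("barrel/knob centre col",wp((253,195),123))
print("tip proj side",cv2.projectPoints(o["ee_pos"].reshape(1,1,3),s["rvec"],s["tvec"],s["mtx"],None)[0].ravel(), "seen tip", (250+327/6,100+(180+180)/6))
for P in ((501.5,8.5,123),(504,9,123),(500,12,123)):print(P,cv2.projectPoints(np.array(P).reshape(1,1,3),s["rvec"],s["tvec"],s["mtx"],None)[0].ravel(),"seen",(250+311/6,140+205/6))
E
```

```text
[[ 544.1   60.6   22. ]
 [ 437.7   33.    22. ]
 [ 610.  -192.7   22. ]
 [ 502.2 -219.8   22. ]]
pump [500.6   9.4]
barrel/knob centre col [511.5  14.1 123. ]
tip proj side [303.2 159.3] seen tip (304.5, 160.0)
(501.5, 8.5, 123) [301.3 174. ] seen (301.8333333333333, 174.16666666666666)Traceback (most recent call last):
  File "<stdin>", line 12, in <module>
cv2.error: OpenCV(4.12.0) /io/opencv/modules/calib3d/src/calibration_base.cpp:1490: error: (-215:Assertion failed) npoints >= 0 && (depth == CV_32F || depth == CV_64F) in function 'projectPoints'
```

Three estimates agree on a pump axis at about (501.5, 9). I'll centre over it and come down to just above the knob.

```bash
python3 -m crank '[[[0.004,-0.001,-0.001],[0,0,0],0],[[0.008,-0.002,-0.001],[0,0,0],0],[[0.01,0,0],[0,0,0],0],[[0.008,0,0],[0,0,0],0],[[0.004,0,0],[0,0,0],0],[[0,0,0],[0,0,0],0],[[0,0,0],[0,0,0],0],[[0,0,0],[0,0,0],0]]'; python3 to.py 501.5 9 103
```

```text
t: 3.22
ee_pos: [501.6, 9.2, 127.7]
orientation: [1.969, 0.456, -1.969]
ft_force: [0.1, -0.4, -0.2]
width: -0.0
3.2167 [501.6   9.2 127.7] [ 0.1 -0.4 -0.2] -0.02034378283041115 tool delta mm [24.7  0.1  0.2]
```

Now the first stroke down, at about 5 mm per row, ending with a hold.

```bash
python3 -m crank '[[[0.003,0,0],[0,0,0],0],[[0.005,0,0],[0,0,0],0],[[0.005,0,0],[0,0,0],0],[[0.004,0,0],[0,0,0],0],[[0.004,0,0],[0,0,0],0],[[0.003,0,0],[0,0,0],0],[[0,0,0],[0,0,0],0],[[0,0,0],[0,0,0],0]]'
cat > pic.py <<'E'
import sys;from h import *
o=ctrl.get_obs();print(o["t"],o["ee_pos"].round(1),o["ft_force"].round(1))
a=cv2.resize(vision.get_image("side")["img"][140:230,250:330],None,fx=6,fy=6,interpolation=2)[:540]
w=cv2.resize(vision.get_image("wrist")["img"][100:250,200:350],None,fx=2,fy=2,interpolation=2)
c=np.zeros((540,800,3),np.uint8);c[:,:480]=a[:,:480];c[:300,490:790]=w
cv2.imwrite(f"pics/{sys.argv[1]}.png",c)
E
python3 pic.py d1
```

```text
t: 3.88
ee_pos: [502.2, 9.2, 104.2]
orientation: [1.97, 0.455, -1.967]
ft_force: [-1.2, -0.9, 8.4]
width: 0.6
3.8833 [502.2   9.2 104.2] [-1.2 -0.9  8.4]
```

View pics/d1.png

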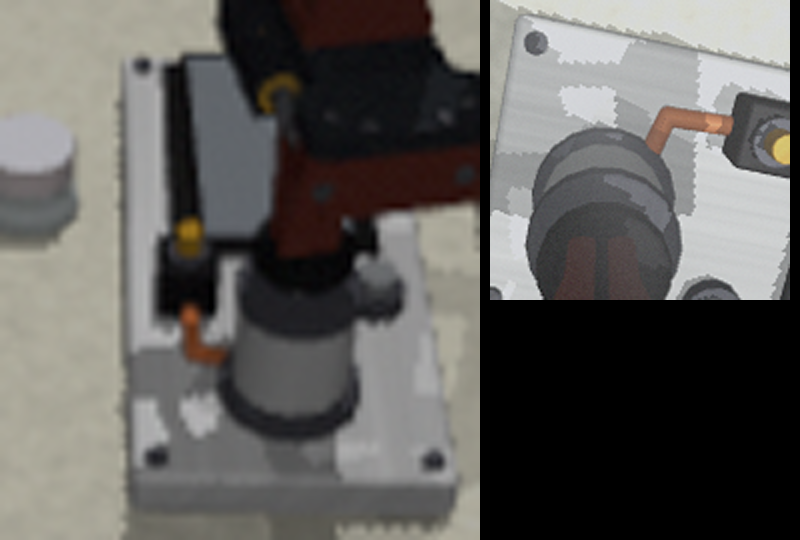

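The side view shows the fingertips on the knob, which is down, and the pin has risen a little. At 8.4 N it isn't clearly on the stop, so I'll press a few mm more.

```bash
python3 -m crank '[[[0.001,0,0],[0,0,0],0],[[0.001,0,0],[0,0,0],0],[[0.001,0,0],[0,0,0],0],[[0,0,0],[0,0,0],0],[[0,0,0],[0,0,0],0],[[0,0,0],[0,0,0],0],[[0,0,0],[0,0,0],0],[[0,0,0],[0,0,0],0]]'
```

```text
t: 4.65
ee_pos: [502.4, 9.2, 103.1]
orientation: [1.971, 0.455, -1.966]
ft_force: [-6.9, 0.4, 28.7]
width: 0.2
```

On the stop at z=103.1. Now raising and letting the knob come up.

```bash
python3 -m crank '[[[-0.005,0,0],[0,0,0],0],[[-0.009,0,0],[0,0,0],0],[[-0.009,0,0],[0,0,0],0],[[-0.008,0,0],[0,0,0],0],[[-0.004,0,0],[0,0,0],0],[[0,0,0],[0,0,0],0],[[0,0,0],[0,0,0],0],[[0,0,0],[0,0,0],0]]';python3 -m crank '[[[0,0,0],[0,0,0],0],[[0,0,0],[0,0,0],0],[[0,0,0],[0,0,0],0],[[0,0,0],[0,0,0],0],[[0,0,0],[0,0,0],0],[[0,0,0],[0,0,0],0],[[0,0,0],[0,0,0],0],[[0,0,0],[0,0,0],0]]'; python3 pic.py d2
```

```text
t: 5.32
ee_pos: [501.1, 9.2, 135.3]
orientation: [1.968, 0.456, -1.97]
ft_force: [-0.0, 0.2, 1.1]
width: 0.4
t: 5.98
ee_pos: [501.5, 9.2, 135.7]
orientation: [1.969, 0.456, -1.969]
ft_force: [0.3, -0.1, 0.2]
width: 0.2
5.9833 [501.5   9.2 135.7] [ 0.3 -0.1  0.2]
```

View pics/d2.png

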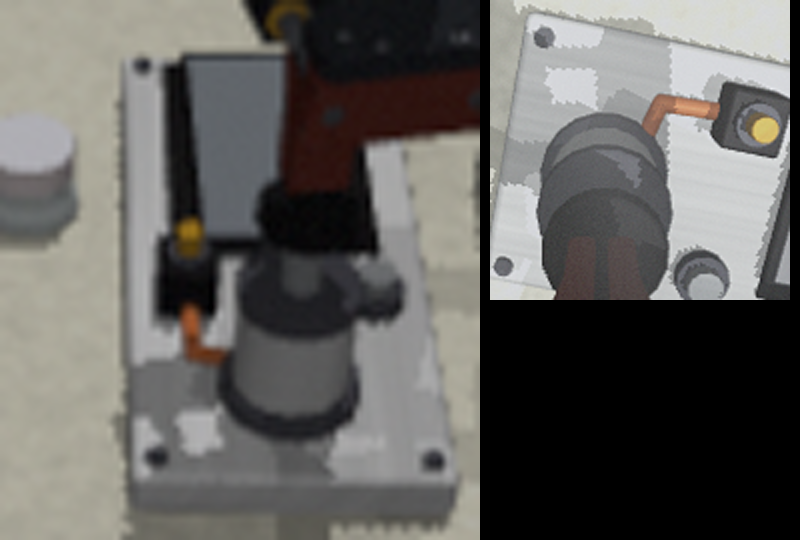

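The knob is back up, with its rod visible and its top at about (310,190) in the crop. The pin has risen a little, with its head at about (190,235). Second stroke: a 35 mm command down and back up.

```bash
python3 -m crank '[[[0.005,0,0],[0,0,0],0],[[0.007,0,0],[0,0,0],0],[[0.006,0,0],[0,0,0],0],[[0.006,0,0],[0,0,0],0],[[0.005,0,0],[0,0,0],0],[[0.004,0,0],[0,0,0],0],[[0.002,0,0],[0,0,0],0],[[0,0,0],[0,0,0],0]]'; python3 -m crank '[[[0,0,0],[0,0,0],0],[[0,0,0],[0,0,0],0],[[0,0,0],[0,0,0],0],[[-0.009,0,0],[0,0,0],0],[[-0.009,0,0],[0,0,0],0],[[-0.009,0,0],[0,0,0],0],[[-0.008,0,0],[0,0,0],0],[[0,0,0],[0,0,0],0]]';python3 -m crank '[[[0,0,0],[0,0,0],0],[[0,0,0],[0,0,0],0],[[0,0,0],[0,0,0],0],[[0,0,0],[0,0,0],0],[[0,0,0],[0,0,0],0],[[0,0,0],[0,0,0],0],[[0,0,0],[0,0,0],0],[[0,0,0],[0,0,0],0]]'; python3 pic.py d3
```

```text
t: 6.75
ee_pos: [502.1, 9.3, 103.0]
orientation: [1.97, 0.455, -1.968]
ft_force: [-9.9, 0.3, 36.4]
width: 0.4
t: 7.42
ee_pos: [502.1, 9.3, 136.8]
orientation: [1.97, 0.455, -1.967]
ft_force: [-0.4, -0.1, -0.0]
width: 0.4
t: 8.08
ee_pos: [501.4, 9.2, 135.6]
orientation: [1.969, 0.456, -1.969]
ft_force: [0.4, 0.9, 0.4]
width: 0.6
8.0833 [501.4   9.2 135.6] [0.4 0.9 0.4]
```

View pics/d3.png

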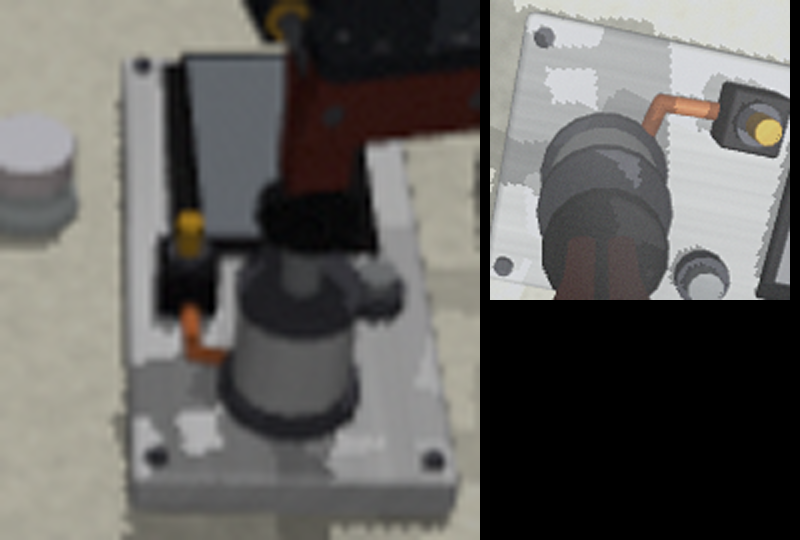

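The pin is clearly higher, with its top at (190,214). Two more strokes, 1 mm shallower to ease the bottom force.

```bash
D() { :; }
python3 -m crank '[[[0.005,0,0],[0,0,0],0],[[0.007,0,0],[0,0,0],0],[[0.006,0,0],[0,0,0],0],[[0.006,0,0],[0,0,0],0],[[0.005,0,0],[0,0,0],0],[[0.004,0,0],[0,0,0],0],[[0.001,0,0],[0,0,0],0],[[0,0,0],[0,0,0],0]]'; python3 -m crank '[[[0,0,0],[0,0,0],0],[[0,0,0],[0,0,0],0],[[0,0,0],[0,0,0],0],[[-0.009,0,0],[0,0,0],0],[[-0.009,0,0],[0,0,0],0],[[-0.009,0,0],[0,0,0],0],[[-0.007,0,0],[0,0,0],0],[[0,0,0],[0,0,0],0]]';python3 -m crank '[[[0,0,0],[0,0,0],0],[[0,0,0],[0,0,0],0],[[0,0,0],[0,0,0],0],[[0,0,0],[0,0,0],0],[[0,0,0],[0,0,0],0],[[0,0,0],[0,0,0],0],[[0,0,0],[0,0,0],0],[[0,0,0],[0,0,0],0]]'; python3 pic.py d4
python3 -m crank '[[[0.005,0,0],[0,0,0],0],[[0.007,0,0],[0,0,0],0],[[0.006,0,0],[0,0,0],0],[[0.006,0,0],[0,0,0],0],[[0.005,0,0],[0,0,0],0],[[0.004,0,0],[0,0,0],0],[[0.001,0,0],[0,0,0],0],[[0,0,0],[0,0,0],0]]'; python3 -m crank '[[[0,0,0],[0,0,0],0],[[0,0,0],[0,0,0],0],[[0,0,0],[0,0,0],0],[[-0.009,0,0],[0,0,0],0],[[-0.009,0,0],[0,0,0],0],[[-0.009,0,0],[0,0,0],0],[[-0.007,0,0],[0,0,0],0],[[0,0,0],[0,0,0],0]]';python3 -m crank '[[[0,0,0],[0,0,0],0],[[0,0,0],[0,0,0],0],[[0,0,0],[0,0,0],0],[[0,0,0],[0,0,0],0],[[0,0,0],[0,0,0],0],[[0,0,0],[0,0,0],0],[[0,0,0],[0,0,0],0],[[0,0,0],[0,0,0],0]]'; python3 pic.py d5
python3 -c "
import cv2,numpy as np
a=[cv2.imread(f'pics/d{i}.png')[:400,120:320] for i in(4,5)];cv2.imwrite('pics/d45.png',np.hstack(a))"
```

```text
t: 8.85
ee_pos: [502.1, 9.2, 103.1]
orientation: [1.97, 0.455, -1.968]
ft_force: [-6.3, -0.4, 25.5]
width: 0.3
t: 9.52
ee_pos: [502.1, 9.2, 136.8]
orientation: [1.97, 0.455, -1.967]
ft_force: [0.4, 0.7, 0.0]
width: 0.5
t: 10.18
ee_pos: [501.4, 9.2, 135.6]
orientation: [1.969, 0.456, -1.969]
ft_force: [-0.0, 0.1, -0.1]
width: 0.4
10.1833 [501.4   9.2 135.6] [-0.   0.1 -0.1]
t: 10.95
ee_pos: [502.1, 9.2, 103.1]
orientation: [1.97, 0.455, -1.968]
ft_force: [-5.0, 0.3, 25.0]
width: 0.5
t: 11.62
ee_pos: [502.0, 9.2, 136.7]
orientation: [1.97, 0.455, -1.967]
ft_force: [-0.2, 0.8, -0.4]
width: 0.5
t: 12.28
ee_pos: [501.4, 9.2, 135.6]
orientation: [1.969, 0.456, -1.969]
ft_force: [0.1, -0.1, -0.0]
width: 0.3
12.2833 [501.4   9.2 135.6] [ 0.1 -0.1 -0. ]
```

View pics/d45.png

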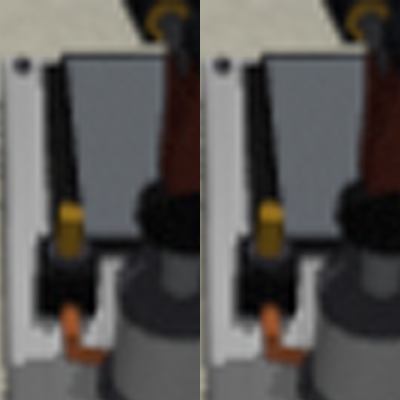

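The pin top stays at row 203 after both the third and fourth strokes, so it looks fully out. Extra pumping is harmless, so I'll do one more slightly deeper stroke, then retract and measure.

```bash
python3 -m crank '[[[0.005,0,0],[0,0,0],0],[[0.007,0,0],[0,0,0],0],[[0.006,0,0],[0,0,0],0],[[0.006,0,0],[0,0,0],0],[[0.005,0,0],[0,0,0],0],[[0.004,0,0],[0,0,0],0],[[0.002,0,0],[0,0,0],0],[[0,0,0],[0,0,0],0]]'; python3 -m crank '[[[0,0,0],[0,0,0],0],[[0,0,0],[0,0,0],0],[[0,0,0],[0,0,0],0],[[-0.009,0,0],[0,0,0],0],[[-0.009,0,0],[0,0,0],0],[[-0.009,0,0],[0,0,0],0],[[-0.007,0,0],[0,0,0],0],[[0,0,0],[0,0,0],0]]';python3 -m crank '[[[-0.01,0,0],[0,0,0],0],[[-0.02,0,0],[0,0,0],0],[[-0.02,0,0],[0,0,0],0],[[-0.01,0,0],[0,0,0],0],[[0,0,0],[0,0,0],0],[[0,0,0],[0,0,0],0],[[0,0,0],[0,0,0],0],[[0,0,0],[0,0,0],0]]'; python3 pic.py d6
python3 - <<'E'
from h import *
o=ctrl.get_obs();d=vision.get_image("wrist");cv2.imwrite("pics/e_w.png",d["img"])
s=vision.get_image("side");P=np.array([(555.5,-36,z) for z in(53,59,69,71)],float)
print(cv2.projectPoints(P,s["rvec"],s["tvec"],s["mtx"],None)[0].reshape(-1,2)-[250,140])
m=cv2.inRange(cv2.cvtColor(s["img"],cv2.COLOR_BGR2HSV),(18,120,60),(35,255,255))[165:190,275:290]
print(np.argwhere(m).min(0)+[165,275],np.argwhere(m).max(0)+[165,275])
E
```

```text
t: 13.05
ee_pos: [502.1, 9.3, 103.0]
orientation: [1.97, 0.455, -1.968]
ft_force: [-9.4, 0.6, 36.3]
width: 0.1
t: 13.72
ee_pos: [501.9, 9.2, 135.6]
orientation: [1.97, 0.455, -1.967]
ft_force: [0.1, 0.3, 0.7]
width: 0.4
t: 14.38
ee_pos: [500.6, 9.2, 193.6]
orientation: [1.967, 0.456, -1.971]
ft_force: [0.3, 0.1, 0.3]
width: 0.6
14.3833 [500.6   9.2 193.6] [0.3 0.1 0.3]
[[30.72128747 40.7699842 ]
 [30.84136073 38.95055716]
 [31.04377943 35.88337904]
 [31.08461212 35.26465597]]
[173 279] [182 283]
```

View pics/d6.png

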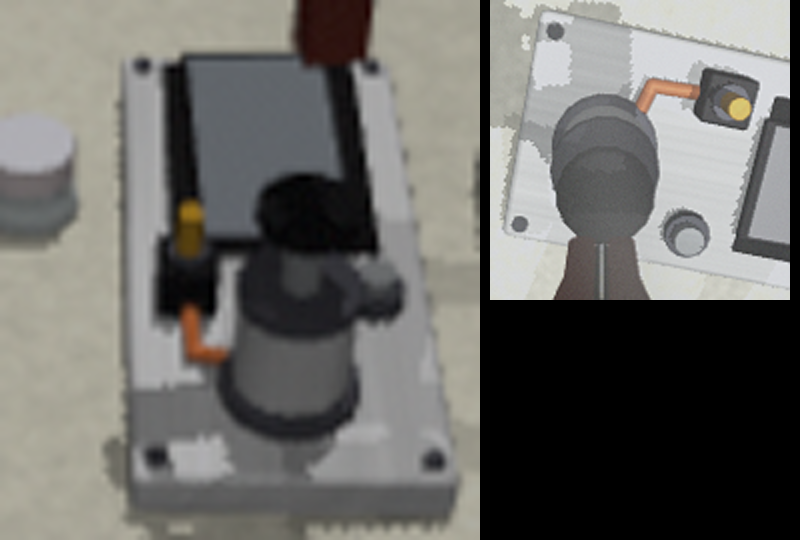

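View pics/e_w.png

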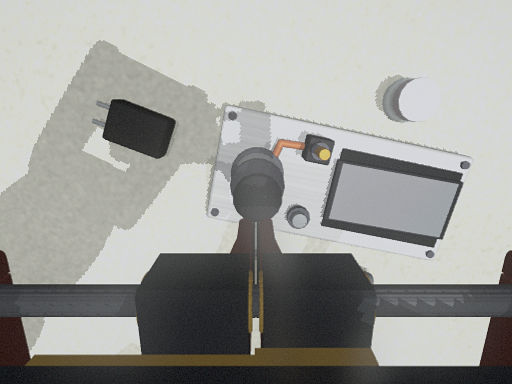

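The pin-top centre is at about crop row 35, which matches 71 mm (fully out). I'll check numerically that it has stopped changing between strokes.

```bash
python3 - <<'E'
import cv2,numpy as np
for i in range(1,7):
    a=cv2.imread(f"pics/d{i}.png")[150:270,160:220]
    m=cv2.inRange(cv2.cvtColor(a,cv2.COLOR_BGR2HSV),(15,120,60),(35,255,255));k=np.argwhere(m);b=np.argwhere(m&(a.max(2)>150).astype(np.uint8)*255)
    col=a[:,25:35,0].astype(int).mean(1); print(i,k.min(0)+[150,160],k.max(0)+[150,160],len(k),(b.mean(0)+[150,160]) if len(b) else 0)
E
```

```text
1 [218 175] [256 202] 888 [229.36363636 192.09090909]
2 [218 175] [257 203] 888 [229.125 192.125]
3 [210 175] [256 202] 1069 [220.47457627 190.23728814]
4 [201 177] [257 202] 1202 [213.42857143 192.71428571]
5 [200 176] [257 202] 1223 [212.73333333 191.93333333]
6 [200 177] [257 202] 1242 [211.8 192. ]
```

It has saturated, with under 1 mm of change over the last two strokes. There is plenty of time, so I'll do one more harmless full stroke and compare.

```bash
python3 -m crank '[[[0.01,0,0],[0,0,0],0],[[0.02,0,0],[0,0,0],0],[[0.02,0,0],[0,0,0],0],[[0.01,0,0],[0,0,0],0],[[0,0,0],[0,0,0],0],[[0,0,0],[0,0,0],0],[[0,0,0],[0,0,0],0],[[0,0,0],[0,0,0],0]]'
python3 -m crank '[[[0.005,0,0],[0,0,0],0],[[0.007,0,0],[0,0,0],0],[[0.006,0,0],[0,0,0],0],[[0.006,0,0],[0,0,0],0],[[0.005,0,0],[0,0,0],0],[[0.003,0,0],[0,0,0],0],[[0.001,0,0],[0,0,0],0],[[0,0,0],[0,0,0],0]]'; python3 -m crank '[[[0,0,0],[0,0,0],0],[[0,0,0],[0,0,0],0],[[0,0,0],[0,0,0],0],[[-0.009,0,0],[0,0,0],0],[[-0.009,0,0],[0,0,0],0],[[-0.009,0,0],[0,0,0],0],[[-0.007,0,0],[0,0,0],0],[[0,0,0],[0,0,0],0]]';python3 -m crank '[[[-0.01,0,0],[0,0,0],0],[[-0.02,0,0],[0,0,0],0],[[-0.02,0,0],[0,0,0],0],[[-0.01,0,0],[0,0,0],0],[[0,0,0],[0,0,0],0],[[0,0,0],[0,0,0],0],[[0,0,0],[0,0,0],0],[[0,0,0],[0,0,0],0]]';python3 -m crank '[[[0,0,0],[0,0,0],0],[[0,0,0],[0,0,0],0],[[0,0,0],[0,0,0],0],[[0,0,0],[0,0,0],0],[[0,0,0],[0,0,0],0],[[0,0,0],[0,0,0],0],[[0,0,0],[0,0,0],0],[[0,0,0],[0,0,0],0]]'; python3 pic.py d7
python3 - <<'E'
import cv2,numpy as np
for i in range(5,8):
    a=cv2.imread(f"pics/d{i}.png")[150:270,160:220]
    m=cv2.inRange(cv2.cvtColor(a,cv2.COLOR_BGR2HSV),(15,120,60),(35,255,255));k=np.argwhere(m);b=np.argwhere(m&(a.max(2)>150).astype(np.uint8)*255)
    print(i,k.min(0)+[150,160],k.max(0)+[150,160],len(k),b.mean(0)+150)
a=cv2.imread("pics/d0.png") 
from h import *
o=ctrl.get_obs();w=vision.get_image("wrist");s=vision.get_image("side")["img"];s0=cv2.imread("pics/a_side.png")
d=cv2.absdiff(s,s0).max(2);print("diff driver,tub,charger,panel-left",[int((d[r]>40).sum()) for r in (np.s_[160:210,327:345],np.s_[157:180,243:266],np.s_[232:275,278:308],np.s_[150:170,276:290])])
R=cv2.Rodrigues(o["orientation"])[0];W=np.eye(4);W[:3,:3]=R;W[:3,3]=o["ee_pos"];M=W@np.array(w["hand_eye"])
h=cv2.cvtColor(w["img"],cv2.COLOR_BGR2HSV);m=cv2.inRange(h,(18,120,120),(35,255,255))[130:180,300:350];m=cv2.morphologyEx(m,2,np.ones((3,3)));c=np.argwhere(m).mean(0)[::-1]+[300,130]
u=cv2.undistortPoints(np.array([[c]]),np.array(w["mtx"]),None)[0,0];v=M[:3,:3]@np.r_[u,1]
for z in(53,65,71,75):print(c,z,(M[:3,3]+v*(z-M[2,3])/v[2]).round(1))
E
```

```text
t: 15.25
ee_pos: [502.2, 9.2, 135.5]
orientation: [1.97, 0.455, -1.967]
ft_force: [-0.8, 0.0, 0.9]
width: 0.7
t: 15.92
ee_pos: [502.5, 9.2, 103.2]
orientation: [1.971, 0.455, -1.967]
ft_force: [-4.1, 0.2, 21.1]
width: 0.5
t: 16.58
ee_pos: [502.0, 9.2, 136.8]
orientation: [1.97, 0.455, -1.967]
ft_force: [0.4, -0.3, 0.7]
width: 0.6
t: 17.25
ee_pos: [500.6, 9.2, 194.6]
orientation: [1.967, 0.456, -1.971]
ft_force: [0.3, 0.1, -0.1]
width: 0.7
t: 17.92
ee_pos: [501.5, 9.2, 195.7]
orientation: [1.969, 0.456, -1.969]
ft_force: [-0.6, -0.3, -0.3]
width: 0.6
17.9167 [501.5   9.2 195.7] [-0.6 -0.3 -0.3]
5 [200 176] [257 202] 1223 [212.73333333 181.93333333]
6 [200 177] [257 202] 1242 [211.8 182. ]
7 [200 177] [257 202] 1237 [211.5 181.5]
diff driver,tub,charger,panel-left [0, 0, 427, 0]
[323.05 157.1 ] 53 [550.6 -40.3  53. ]
[323.05 157.1 ] 65 [551.2 -37.   65. ]
[323.05 157.1 ] 71 [551.5 -35.4  71. ]
[323.05 157.1 ] 75 [551.7 -34.3  75. ][ WARN:0@0.075] global loadsave.cpp:275 findDecoder imread_('pics/d0.png'): can't open/read file: check file path/integrity
```

View pics/d7.png

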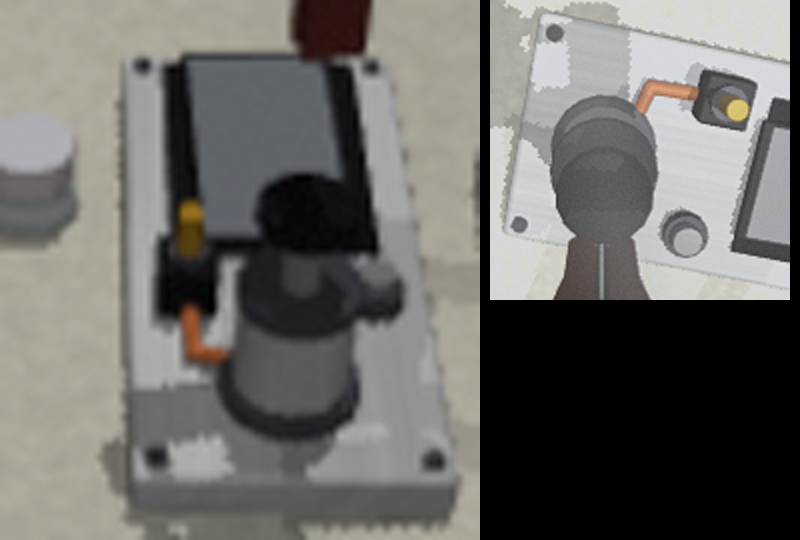

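The picture shows the pin high with its top at (190,211) in the crop, the same as before. The knob is up and clear of the fingers. The pixel difference around the charger fits the arm's shadow, and nothing came near it. I'm handing the job in.

```bash
python3 -c "
from h import *
print(workorder.close_job())"
```

```text
the job is handed in; nothing more can be done
None
```

I pumped the knob six full strokes with the closed fingertips, letting it rise between strokes, then lifted clear and handed the job in at about 18 s. No verdict was reported.

- **Strokes:** every stroke reached a fingertip height of about 103 mm, with 21–36 N at the stop on every stroke. In the pictures taken after each stroke the knob was fully up.
- **Pin:** it stopped rising after the third or fourth stroke, with no real change over the last two. The side camera puts its top at about 71 mm, which is fully out; the wrist camera agrees only roughly, within a few mm.
- **Finish:** the fingers are about 70 mm above the knob and the force reading is near zero. In the last pictures the bleed button looks unpressed and untouched.
- **Loose things:** the side camera shows no change at the driver, the tub or the left edge of the panel. The charger area did differ from the first picture. I put that down to the arm's shadow, which the wrist view shows falling across it, and the robot never went near it, but I did not measure its position again.

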